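# Brush the insert-case lids shut

### The arm

A 6-joint arm with a two-finger parallel gripper is mounted at the origin on the work surface. World frame = base frame: x ahead of the robot, y to its left, z up, the work surface at z = 0. Lengths are in m, angles in rad, forces in N, time in s.
With the tool pointing down it reaches from about 0.3 to 0.875 m from the base axis. Payload 6.4 kg.
Tool frame: the origin (TCP) lies between the finger pads; the fingertips stand 11 mm ahead of it and the grasp point (between the pads) lies 8 mm behind it (ctrl.tcp_to_tips is the distance from the TCP to the fingertips, in m); x points along the fingers, z is the direction in which the jaws open and shut, and the axes are right-handed (so a half turn about x gives the same grasp; the last joint's range is limited). The gripper opens to 85 mm and grips with 20 to 120 N. Pads are 22 mm wide; open, the fingers measure 114 mm over their backs; the gripper's body (76 mm by 85 mm) begins 54 mm behind the grasp point. The pads swing forward as they close: fully open they stand 13 mm farther back than shut.
Start: joints at [-1.336, 0.181, 1.607, -0, 1.354, -0.206], TCP at [0.245, -0.52, 0.242] pointing down, gripper open.
Joint ranges: [-2.99, 2.99], [-0.89, 2.07], [0.3, 2.58], [-1.14, 4.28], [0, 2.63], [-3.12, 3.12]. Speed limits (rad/s): [2.57, 2.57, 3.01, 3.14, 3.14, 3.14].

### API

Orientations are given as a unit quaternion [w, x, y, z].
In Python, from bench import ctrl, eyes, hand_in gives the robot as it stands. The module is installed in compiled form; this text tells all that it offers.
- The arm moves only by the tool step_arm, never from a script. Its arguments are lists of equal length, an entry for each row: "xyz": the shift along the world's x, y, z in mm, a list of three; "spin": the turn about the world's z in rad; "fingers": the opening in per cent of the stroke, from 0 (shut) to 100 (fully open). A call has 1 to 10 rows; each row is the pose to reach, as a shift and turn from the pose commanded when the call began; what a row does not reach only later rows make up. A row lasts 1/10 s, in which the tool goes at most 50 mm and 8.59 degrees, less where a joint would pass 70% of its speed; a pose out of reach is approached as far as the arm can. A call with a gripper value outside its range is refused whole. The fingers move at their own pace and stop on an object; the grip force is fixed at half the most. Time passes only in rows, so rows that repeat a pose let the fingers close. It gives the time, the measured TCP pose, the force and the opening at its end, in the units of the state.
- ctrl.get_obs(): the state, without advancing time (a new reading comes with each control period).
- eyes.camera(name): name is "side" or "top"; returns the picture (400x640x3 uint8, red, green, blue); there is no depth.
- eyes.camera_model(name): a dict with "vertical_fov" (degrees; the focal length in pixels is half the picture's height over the tangent of half this angle, whatever the lens; pixels are square), "cx", "cy" (the principal point, pixels), "pose" (4x4, takes a point from camera to world coordinates). Camera axes: x right, y up, looking along -z (the intrinsics and any distortion apply to the point x, -y, -z); pixel columns grow to the right and rows downward; lengths in m; the calibration is good to about 2 mm. A picture is of the moment at which its call begins. camera_model takes no time and is no camera call.
- hand_in(): hands the job in, once; it reports no verdict.
The state is a dict: "time_s": time; "q": joint angles; "dq": joint speeds; "joint_efforts": joint torques, N m; "eef_pos": TCP position; "eef_rot": TCP orientation; "wrist_force": force on the tool from outside, world axes, zero at the start; "torque": the same for the moment, N m; "opening": opening from 0.0 (shut) to 1.0 (fully open).
Only numpy, scipy, OpenCV 4.12 (cv2) and the standard library are available. Lean on these libraries where they do the work, as an engineer would, in place of code of your own. Each camera call takes 0.05 s, during which the arm holds its last target.

### The job

Run your fingertips lightly along the row of grey flip lids on the blue insert case, starting at the end away from the red lid and moving towards it, so that each grey lid is pushed over in turn and all four end fully shut. Stop short of the red lid, which stays standing open, and do not lift, shove or lean on the case or disturb anything else on the bench.

Things in the scene. Friction and masses are not known exactly. Their poses are not given: they have to be found in the camera images.
- case: Blue insert case standing loose on the table, 276 long (its x) x 56 wide (its y) x 30 mm high plus 3 mm lids, 1.7 kg; origin at the centre of its underside, z up. Open compartments in a row along x, each with a flip lid hinged on its -x side, so a lid swings down towards +x. The order along +x is: four grey lids, a flat 38 mm label panel, one red lid. When shut, the lid tops are one flat plane 33 mm above the table; nothing but standing lids rises above it.
- row_start (a point): Point on the case's centre line at the hinge of the first grey lid, at the height of the shut lids' tops (case frame x -134, y 0, z 33 mm).
- row_end (a point): Point on the case's centre line at the free edge of the fourth grey lid when shut, at the height of the shut lids' tops (case frame x 44, y 0, z 33 mm).
- red_hinge (a point): Point on the centre line at the hinge of the red lid, at the same height (case frame x 92 mm); 48 mm beyond row_end.
- lid1 (a joint): Angle of the first grey flip lid: 0 = shut flat on the case, grows as it opens; about 1.57 = upright, above that it leans back towards row_start. Its stiff hinge (about 0.004 N m) leaves the lid wherever it is put: it neither falls shut nor springs open. Lid 40 mm long (hinge to free edge), 50 mm wide, 3 mm thick, starts standing open at 1.3 to 1.75. Hinge 0 mm from row_start towards row_end.
- lid2 (a joint): Angle of the second grey flip lid: 0 = shut flat on the case, grows as it opens; about 1.57 = upright, above that it leans back towards row_start. Its stiff hinge (about 0.004 N m) leaves the lid wherever it is put: it neither falls shut nor springs open. Lid 40 mm long (hinge to free edge), 50 mm wide, 3 mm thick, starts standing open at 1.3 to 1.75. Hinge 46 mm from row_start towards row_end.
- lid3 (a joint): Angle of the third grey flip lid: 0 = shut flat on the case, grows as it opens; about 1.57 = upright, above that it leans back towards row_start. Its stiff hinge (about 0.004 N m) leaves the lid wherever it is put: it neither falls shut nor springs open. Lid 40 mm long (hinge to free edge), 50 mm wide, 3 mm thick, starts standing open at 1.3 to 1.75. Hinge 92 mm from row_start towards row_end.
- lid4 (a joint): Angle of the fourth grey flip lid: 0 = shut flat on the case, grows as it opens; about 1.57 = upright, above that it leans back towards row_start. Its stiff hinge (about 0.004 N m) leaves the lid wherever it is put: it neither falls shut nor springs open. Lid 40 mm long (hinge to free edge), 50 mm wide, 3 mm thick, starts standing open at 1.3 to 1.75. Hinge 138 mm from row_start towards row_end.
- red_lid (a joint): Angle of the red flip lid: 0 = shut flat on the case, grows as it opens; about 1.57 = upright, above that it leans back towards row_start. Its stiff hinge (about 0.004 N m) leaves the lid wherever it is put: it neither falls shut nor springs open. Lid 40 mm long (hinge to free edge), 50 mm wide, 3 mm thick, starts standing open at 1.4 to 1.6. It stays open.
- bolt: Bystander: dark steel bolt standing on its head beside the case, 26 mm across, 60 mm tall; origin under its centre.
- shaft: Bystander: turned stepped steel shaft standing on the other side of the case, 40 mm across, 85 mm tall; origin under its centre.
- block: Bystander: aluminium block 50 x 25 x 25 mm lying beside the case; origin under its centre.
- oil: Bystander: yellow oil bottle, 52 mm across, 130 mm tall; origin under its centre.
- key: Bystander: T-handled chuck key lying flat, 100 mm handle, 92 mm stem; origin at the T, on the table.
- brush: Bystander: bench brush lying flat.
- wrench: Bystander: steel wrench lying flat.

How it is judged:
By the outcome, as a careful person would: the job done as asked, in the order asked, and still so for the second after the job is handed in, with the robot touching nothing.
It also fails if it takes over 38 s, if anything falls off the work surface, if the arm or the gripper's body presses on something with over 40 N, if the wrist force passes 120 N, or if a joint passes its speed limit or range.

## Working session

There is one attempt and no reset: what is moved stays moved. The work goes in short steps, Python scripts to look and compute and a tool call to move; the robot and the scene stay as the last step left them, time stands still between calls to the robot, and variables do not carry over. Pictures are saved under pics/ and viewed, and the job is handed in when it is done.

Besides the shell and the picture viewer there is one more tool, called as name(argument=value, ...), one argument or row to a line, values as JSON. step_arm: Moves the arm, as the interface text tells. Its arguments: {"type":"object","properties":{"xyz":{"type":"array"},"spin":{"type":"array"},"fingers":{"type":"array"}},"required":["xyz","spin","fingers"]}

```bash
mkdir -p pics
python3 - <<'E'
from bench import ctrl, eyes
import cv2
o=ctrl.get_obs()
for k in o: print(k,o[k])
print(ctrl.tcp_to_tips)
for n in("top","side"):
    m=eyes.camera_model(n); print(n,m)
    im=eyes.camera(n); cv2.imwrite(f"pics/{n}0.png",im[:,:,::-1])
E
```

```text
time_s 0.0
q [-1.33629557e+00  1.81536716e-01  1.60800543e+00  3.07567026e-05
  1.35380515e+00 -2.06287397e-01]
dq [-2.82622538e-05 -2.64283702e-04  9.11185544e-05  1.76096686e-03
 -2.29412912e-03  9.79024441e-04]
joint_efforts [ 1.40079883e-03 -4.44866860e+01 -3.51339483e+01 -3.84492305e-04
  9.04290006e-03  8.66213895e-06]
eef_pos [ 0.24522983 -0.519496    0.24138782]
eef_rot [ 0.59677389  0.37904048  0.5976487  -0.37816039]
wrist_force [-0.6074794  -0.20819438  0.24155987]
torque [-0.01244226 -0.04819022  0.01190816]
opening 1.000281955999415
0.011
top {'vertical_fov': 45.30322806089697, 'cx': 317.0373317319804, 'cy': 196.86566116480967, 'pose': array([[ 1.79645819e-03,  9.86611795e-01, -1.63076481e-01,
         3.15662925e-01],
       [-9.99997688e-01,  1.57965817e-03, -1.45909850e-03,
         2.31759146e-02],
       [-1.18195869e-03,  1.63078725e-01,  9.86612352e-01,
         1.28739850e+00],
       [ 0.00000000e+00,  0.00000000e+00,  0.00000000e+00,
         1.00000000e+00]])}
side {'vertical_fov': 55.23069615600663, 'cx': 319.56382424029897, 'cy': 199.19746796338427, 'pose': array([[-0.96006591,  0.18984763, -0.2055026 ,  0.28205029],
       [-0.27929426, -0.60736719,  0.7437068 ,  0.76370237],
       [ 0.01637543,  0.77140325,  0.63613589,  0.66605539],
       [ 0.        ,  0.        ,  0.        ,  1.        ]])}
```

View pics/top0.png

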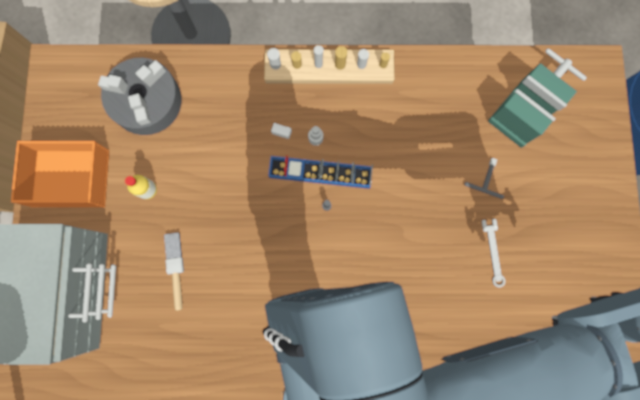

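View pics/side0.png

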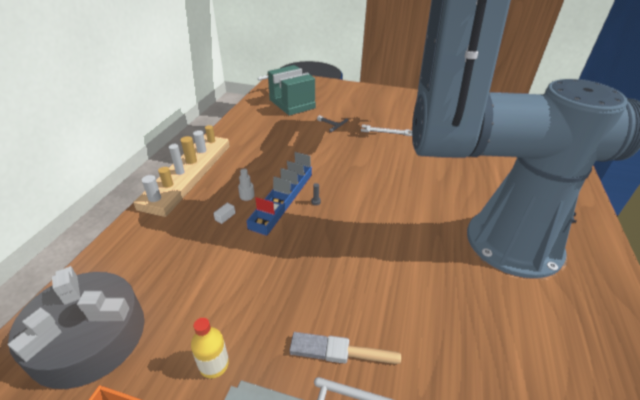

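The top view shows the case running from (270,167) to (371,178), with the red lid at its left end. The bolt is at (326,204), the shaft at (316,135) and the block at (281,130). I'll zoom in on the case in both views.

Run:
```python
import cv2
a=cv2.imread("pics/top0.png")[110:220,250:390]
cv2.imwrite("pics/top0z.png",cv2.resize(a,None,fx=5.6,fy=5.4,interpolation=cv2.INTER_CUBIC))
a=cv2.imread("pics/side0.png")[140:240,205:335]
cv2.imwrite("pics/side0z.png",cv2.resize(a,None,fx=6,fy=6,interpolation=cv2.INTER_CUBIC))
```

```text
(no output)
```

View pics/top0z.png

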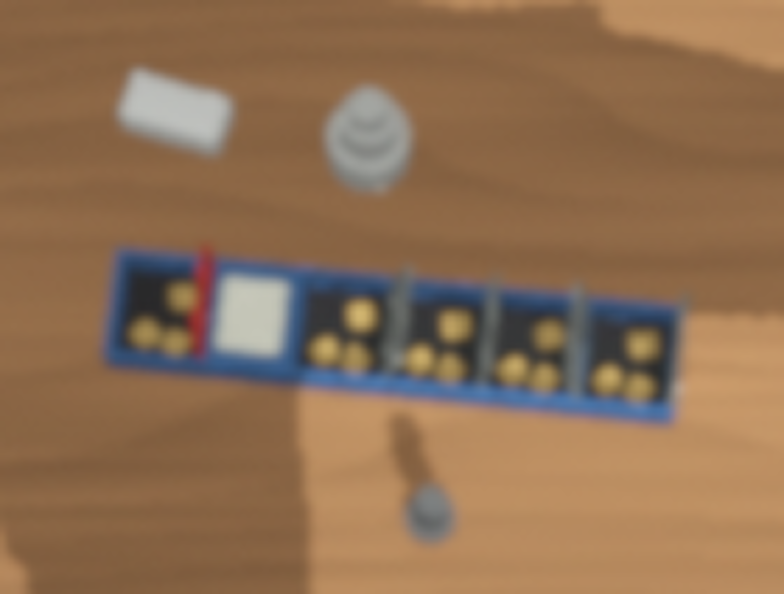

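View pics/side0z.png

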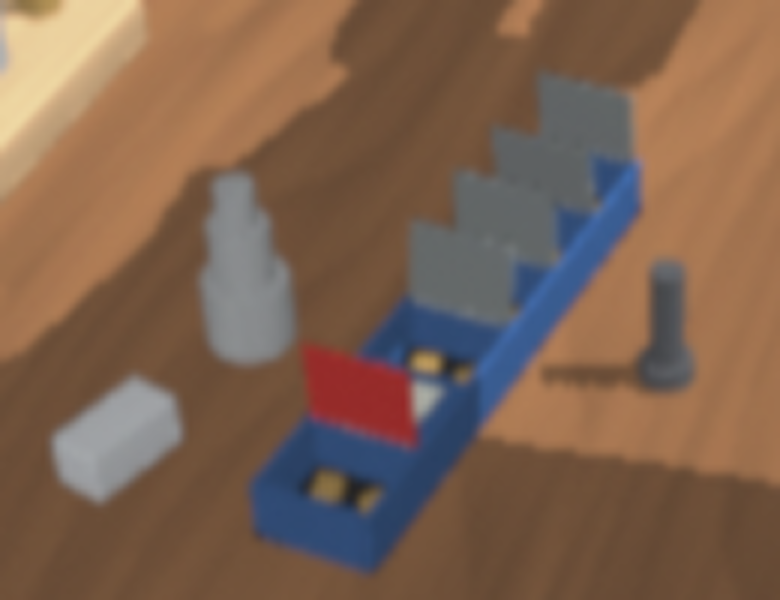

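```bash
cat > h.py <<'E'
import numpy as np
from bench import ctrl, eyes
from scipy.optimize import least_squares
M={n:eyes.camera_model(n) for n in("top","side")}
def proj(n,P):
    m=M[n];T=np.linalg.inv(m["pose"]);P=np.atleast_2d(P)
    c=P@T[:3,:3].T+T[:3,3]
    f=200/np.tan(np.radians(m["vertical_fov"])/2)
    return np.c_[m["cx"]+f*c[:,0]/-c[:,2], m["cy"]-f*c[:,1]/-c[:,2]]
def ray(n,u,v,z):
    m=M[n];f=200/np.tan(np.radians(m["vertical_fov"])/2)
    d=m["pose"][:3,:3]@np.array([(u-m["cx"])/f,-(v-m["cy"])/f,-1]);o=m["pose"][:3,3]
    return o+d*(z-o[2])/d[2]
def world(p,L):
    L=np.atleast_2d(L)*1e-3;c,s=np.cos(p[2]),np.sin(p[2])
    return np.c_[p[0]+c*L[:,0]-s*L[:,1],p[1]+s*L[:,0]+c*L[:,1],L[:,2]]
E
python3 - <<'E'
from h import *
top=np.array([[118,250],[684,303],[672,422],[106,365]])/[5.6,5.4]+[250,110]
tl=[[138,-28,30],[-138,-28,30],[-138,28,0],[138,28,0]]
sd=np.array([[257,537],[375,570],[255,490],[380,522],[638,165],[640,205]])/6+[205,140]
sl=[[138,-28,0],[138,28,0],[138,-28,30],[138,28,30],[-138,28,30],[-138,28,0]]
for use in("ts","t","s"):
    def r(p):
        a=[]
        if "t" in use:a.append((proj("top",world(p,tl))-top).ravel())
        if "s" in use:a.append((proj("side",world(p,sl))-sd).ravel())
        return np.concatenate(a)
    s=least_squares(r,[0.58,0,1.57]);print(use,s.x,np.round(s.fun.reshape(-1,2),1).tolist())
E
```

```text
ts [0.59315285 0.01661401 1.47547412] [[-0.8, 0.0], [0.2, -0.1], [-0.5, 0.2], [0.1, 1.2], [0.2, -0.2], [0.6, 0.5], [-0.7, -1.2], [-1.1, -0.4], [0.2, -1.3], [-0.2, 0.4]]
t [0.59407592 0.01596985 1.46956081] [[-0.4, -0.6], [0.5, -0.2], [-0.4, 0.2], [0.3, 0.6]]
s [0.59249367 0.0176901  1.47829798] [[0.4, 0.2], [0.9, 0.9], [-0.5, -0.8], [-0.8, -0.0], [0.2, -1.1], [-0.2, 0.6]]
```

Run:
```python
from h import *
from scipy.spatial.transform import Rotation as R
q=ctrl.get_obs()["eef_rot"];m=R.from_quat([q[1],q[2],q[3],q[0]]).as_matrix();print(m.round(3))
p=np.array([0.5935,0.0164,1.474]);ex=np.array([np.cos(p[2]),np.sin(p[2])]);ey=np.array([-ex[1],ex[0]])
z=lambda n,u,v,s,o,h:ray(n,u/s[0]+o[0],v/s[1]+o[1],h)
T=lambda u,v,h:z("top",u,v,(5.6,5.4),(250,110),h)
S=lambda u,v,h:z("side",u,v,(6,6),(205,140),h)
for n,P in [("shaft top T",T(368,98,.085)),("shaft base S",S(248,345,0.003)),("shaft topS",S(233,180,.085)),("bolt T",T(431,508,.06)),("bolt S",S(668,265,.06)),("blockT",T(178,108,.025))]:
    d=P[:2]-p[:2];print(n,P.round(4),"case",(d@ex).round(4),(d@ey).round(4))
print("row_start..",world(p,[[-134,0,33],[44,0,33],[92,0,33]]).round(4))
# lids: expected free edge image for various angles
for i,h in enumerate([-134,-88,-42,4,92]):
    for a in(1.3,1.57,1.75):
        e=world(p,[[h+40*np.cos(a),-25,33+40*np.sin(a)],[h+40*np.cos(a),25,33+40*np.sin(a)]])
        t=(proj("top",e)-[250,110])*[5.6,5.4];s=(proj("side",e)-[205,140])*6
        print(i+1,a,t.round().tolist(),s.round().tolist())
```

```text
[[-0.     0.904  0.427]
 [ 0.002  0.427 -0.904]
 [-1.     0.    -0.002]]
shaft top T [0.6958 0.0287 0.085 ] case 0.0222 -0.1006
shaft base S [0.689  0.0411 0.003 ] case 0.0339 -0.0927
shaft topS [0.6926 0.0282 0.085 ] case 0.0213 -0.0975
bolt T [ 0.4997 -0.0007  0.06  ] case -0.0261 0.0917
bolt S [ 0.5032 -0.0017  0.06  ] case -0.0267 0.0882
blockT [0.7094 0.1217 0.025 ] case 0.116 -0.1052
row_start.. [[ 0.5805 -0.117   0.033 ]
 [ 0.5978  0.0602  0.033 ]
 [ 0.6024  0.108   0.033 ]]
1 1.3 [[664.0, 286.0], [655.0, 387.0]] [[525.0, 77.0], [621.0, 99.0]]
1 1.57 [[687.0, 287.0], [678.0, 388.0]] [[534.0, 63.0], [630.0, 85.0]]
1 1.75 [[702.0, 289.0], [694.0, 390.0]] [[540.0, 57.0], [636.0, 79.0]]
2 1.3 [[565.0, 276.0], [556.0, 378.0]] [[483.0, 126.0], [582.0, 150.0]]
2 1.57 [[588.0, 278.0], [579.0, 379.0]] [[493.0, 112.0], [591.0, 135.0]]
2 1.75 [[603.0, 280.0], [594.0, 381.0]] [[499.0, 105.0], [597.0, 129.0]]
3 1.3 [[466.0, 267.0], [456.0, 368.0]] [[438.0, 179.0], [540.0, 205.0]]
3 1.57 [[489.0, 269.0], [479.0, 370.0]] [[449.0, 164.0], [550.0, 189.0]]
3 1.75 [[505.0, 270.0], [495.0, 372.0]] [[456.0, 157.0], [556.0, 182.0]]
4 1.3 [[368.0, 258.0], [357.0, 359.0]] [[390.0, 235.0], [495.0, 263.0]]
4 1.57 [[391.0, 260.0], [380.0, 361.0]] [[402.0, 219.0], [505.0, 246.0]]
4 1.75 [[406.0, 261.0], [396.0, 362.0]] [[409.0, 211.0], [513.0, 238.0]]
5 1.3 [[180.0, 241.0], [168.0, 342.0]] [[290.0, 354.0], [400.0, 385.0]]
5 1.57 [[203.0, 242.0], [191.0, 343.0]] [[302.0, 336.0], [412.0, 367.0]]
5 1.75 [[218.0, 244.0], [206.0, 345.0]] [[311.0, 327.0], [420.0, 357.0]]
```

The top and side fits agree to about 2 mm, and the bystanders are about 90–100 mm off the centre line. I'll move to above the point behind row_start, with the jaws turned across the case and the fingers shut.

step_arm(
  xyz=[
    [33,35,0],
    [66,70,0],
    [99,106,0],
    [132,141,0],
    [165,176,0],
    [198,211,0],
    [231,246,0],
    [264,281,0],
    [297,317,0],
    [330,352,0],
  ],
  spin=[0.1,0.2,0.31,0.41,0.52,0.62,0.72,0.83,0.93,1.033],
  fingers=[0,0,0,0,0,0,0,0,0,0],
)

```text
time_s: 1.1
eef_pos: [0.5763, -0.1661, 0.242]
eef_rot: [0.706, 0.033, 0.707, -0.033]
wrist_force: [0.2, -1.1, 0.9]
opening: 0.0
```

step_arm(
  xyz=[
    [0,0,0],
    [0,0,0],
    [0,0,-40],
    [0,0,-80],
    [0,0,-110],
    [0,0,-120],
    [0,0,-120],
  ],
  spin=[0,0,0,0,0,0,0],
  fingers=[0,0,0,0,0,0,0],
)

```text
time_s: 1.8
eef_pos: [0.5737, -0.1687, 0.1208]
eef_rot: [0.705, 0.035, 0.707, -0.035]
wrist_force: [0.5, 0.3, 0.7]
opening: 0.004
```

Run:
```python
from h import *
import cv2
from scipy.spatial.transform import Rotation as R
a=eyes.camera("side");b=eyes.camera("top");o=ctrl.get_obs()
for k in("time_s","eef_pos","wrist_force","opening","q"):print(k,o[k])
q=o["eef_rot"];print(R.from_quat([q[1],q[2],q[3],q[0]]).as_matrix().round(3))
tip=o["eef_pos"]-[0,0,.011];print("tip side px",(proj("side",tip)-[215,60])*5,"top",proj("top",tip))
cv2.imwrite("pics/side1.png",cv2.resize(a[60:180,215:365,::-1],None,fx=5,fy=5,interpolation=cv2.INTER_CUBIC))
cv2.imwrite("pics/top1.png",b[:,:,::-1])
```

```text
time_s 1.9
eef_pos [ 0.57594951 -0.16926565  0.12389233]
wrist_force [ 0.4243184  -0.07605783  0.59739359]
opening -0.004856508867441535
q [-4.83293137e-01  3.62483430e-01  1.63631697e+00 -1.32802111e-04
  1.14066271e+00 -3.84954512e-01]
[[ 0.002  0.098  0.995]
 [-0.001  0.995 -0.098]
 [-1.    -0.001  0.002]]
tip side px [[469.85419523 357.72142508]] top [[394.57370107 170.94230423]]
```

View pics/side1.png

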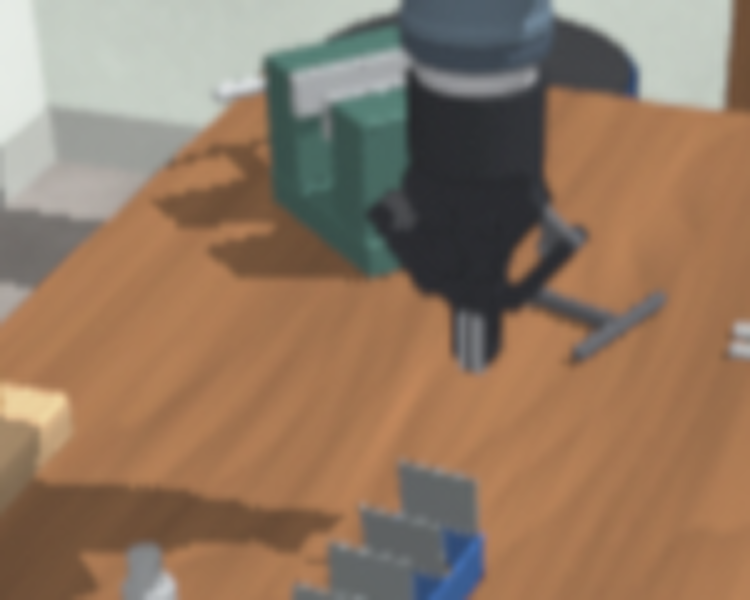

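View pics/top1.png

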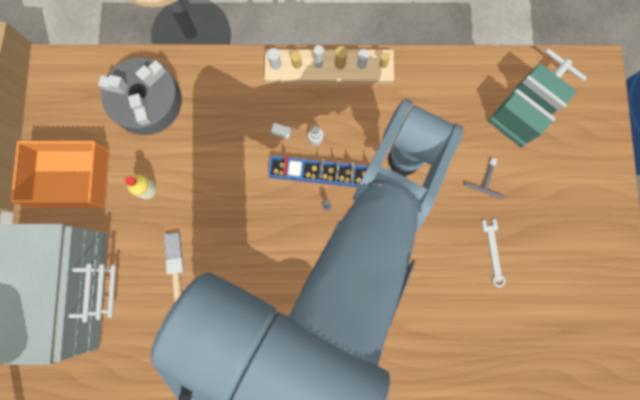

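Tip position matches the projection to within about 2 px. In the side zoom the shut fingers are at (473,365) and lid 1 is at (437,505). Position readings are noisy by about 2 mm, so I'll take the working height from contact force. Next I go down beyond the case end.

step_arm(
  xyz=[
    [0,0,-25],
    [0,0,-50],
    [0,0,-66],
    [0,0,-74],
    [0,0,-74],
    [0,0,-74],
    [0,0,-74],
  ],
  spin=[0,0,0,0,0,0,0],
  fingers=[0,0,0,0,0,0,0],
)

```text
time_s: 2.6
eef_pos: [0.5763, -0.1685, 0.0497]
eef_rot: [0.707, 0.034, 0.706, -0.035]
wrist_force: [0.2, -0.1, -1.2]
opening: 0.002
```

Run:
```python
from h import *
import cv2
a=eyes.camera("side");o=ctrl.get_obs()
for k in("time_s","eef_pos","wrist_force","opening"):print(k,o[k])
t=np.array([.5755,-.168,.037])
f=t+np.array([.001,.011,0]);print("tip side px",(proj("side",[t,f])-[215,80])*5)
cv2.imwrite("pics/side2.png",cv2.resize(a[80:200,215:365,::-1],None,fx=5,fy=5,interpolation=cv2.INTER_CUBIC))
```

```text
time_s 2.65
eef_pos [ 0.57619651 -0.16846846  0.04954688]
wrist_force [ 0.37731586  0.43196408 -0.56619244]
opening 0.0007105938138282144
tip side px [[470.09337966 370.0208462 ]
 [462.99672962 379.28066239]]
```

View pics/side2.png

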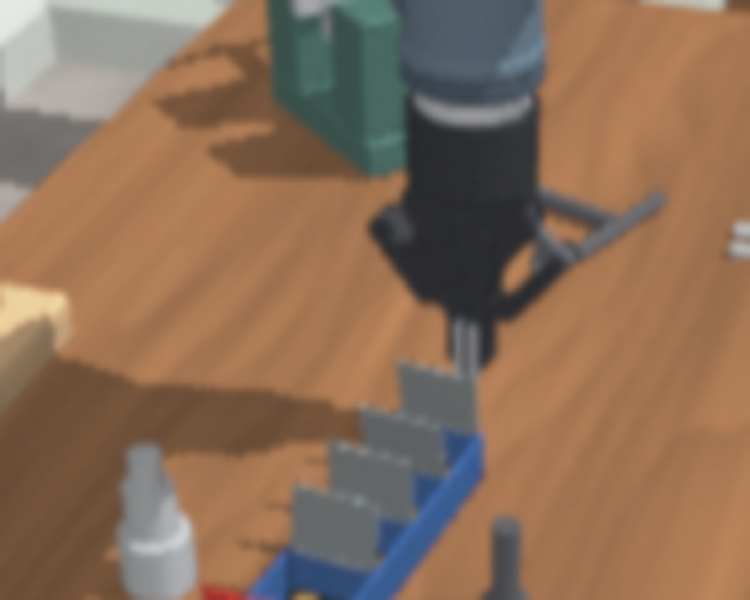

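The finger is centred behind lid 1. I'll start the slow sweep along the case axis (0.0966, 0.9953), with the tip about 4 mm above the lid plane for lid 1.

step_arm(
  xyz=[
    [1,10,0],
    [1.7,18,0],
    [2.2,23,0],
    [2.7,28,0],
    [3.2,33,0],
    [3.7,38,0],
    [4.2,42,0],
    [4.6,46,0],
    [5,50,0],
    [5.4,54,0],
  ],
  spin=[0,0,0,0,0,0,0,0,0,0],
  fingers=[0,0,0,0,0,0,0,0,0,0],
)

```text
time_s: 3.65
eef_pos: [0.5808, -0.1138, 0.0483]
eef_rot: [0.706, 0.034, 0.706, -0.034]
wrist_force: [-1.0, -0.2, -0.9]
opening: -0.002
```

step_arm(
  xyz=[
    [0.4,4,0],
    [0.8,8,0],
    [1.2,12,0],
    [1.6,16,0],
    [2,20,0],
    [2.2,22,0],
    [2.2,22,0],
    [2.2,22,0],
  ],
  spin=[0,0,0,0,0,0,0,0],
  fingers=[0,0,0,0,0,0,0,0],
)

```text
time_s: 4.45
eef_pos: [0.5829, -0.092, 0.0483]
eef_rot: [0.706, 0.034, 0.706, -0.034]
wrist_force: [-0.1, -0.1, 1.0]
opening: -0.004
```

```bash
cat > s.py <<'E'
from h import *
import cv2,sys
a=eyes.camera("side");o=ctrl.get_obs()
for k in("time_s","eef_pos","wrist_force"):print(k,o[k])
cv2.imwrite(sys.argv[1],cv2.resize(a[120:240,215:365,::-1],None,fx=5,fy=5,interpolation=cv2.INTER_CUBIC))
E
python3 s.py pics/side3.png
```

```text
time_s 4.5
eef_pos [ 0.58297672 -0.09214276  0.04831836]
wrist_force [ 0.42982954  0.10240011 -0.28541357]
```

View pics/side3.png

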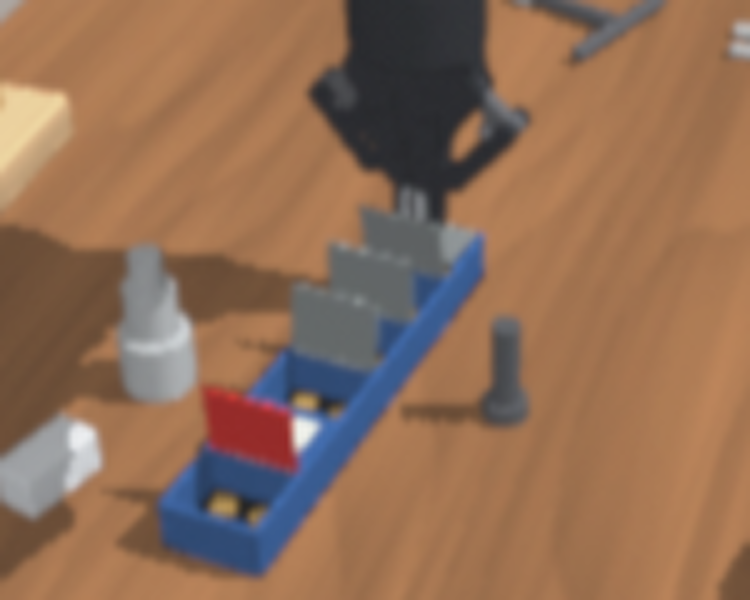

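Lid 1 is lying over, showing as pale grey at (460,243), and the case and the other lids are unmoved. Now I'll probe down gently for the lid plane.

step_arm(
  xyz=[
    [0,0,-0.5],
    [0,0,-1],
    [0,0,-1],
    [0,0,-1],
  ],
  spin=[0,0,0,0],
  fingers=[0,0,0,0],
)

```text
time_s: 4.9
eef_pos: [0.5829, -0.0921, 0.0472]
eef_rot: [0.706, 0.034, 0.706, -0.034]
wrist_force: [-0.5, 0.1, -0.5]
opening: 0.004
```

step_arm(
  xyz=[
    [0,0,-0.5],
    [0,0,-0.5],
  ],
  spin=[0,0],
  fingers=[0,0],
)

```text
time_s: 5.1
eef_pos: [0.5829, -0.092, 0.0467]
eef_rot: [0.706, 0.034, 0.706, -0.034]
wrist_force: [-0.1, -0.7, -0.6]
opening: 0.002
```

step_arm(
  xyz=[
    [0,0,-0.5],
    [0,0,-0.5],
  ],
  spin=[0,0],
  fingers=[0,0],
)

```text
time_s: 5.3
eef_pos: [0.5829, -0.092, 0.0462]
eef_rot: [0.706, 0.034, 0.706, -0.034]
wrist_force: [0.3, -0.3, -0.0]
opening: -0.0
```

step_arm(
  xyz=[
    [0,0,-0.5],
    [0,0,-0.5],
  ],
  spin=[0,0],
  fingers=[0,0],
)

```text
time_s: 5.5
eef_pos: [0.5829, -0.092, 0.0457]
eef_rot: [0.706, 0.034, 0.706, -0.034]
wrist_force: [-0.4, 0.4, 0.5]
opening: 0.001
```

step_arm(
  xyz=[
    [0,0,-0.5],
    [0,0,-0.5],
  ],
  spin=[0,0],
  fingers=[0,0],
)

```text
time_s: 5.7
eef_pos: [0.5829, -0.092, 0.0452]
eef_rot: [0.706, 0.034, 0.706, -0.034]
wrist_force: [0.4, -0.4, 0.0]
opening: -0.0
```

step_arm(
  xyz=[
    [0,0,-0.4],
    [0,0,-0.4],
  ],
  spin=[0,0],
  fingers=[0,0],
)

```text
time_s: 5.9
eef_pos: [0.5829, -0.092, 0.0448]
eef_rot: [0.706, 0.034, 0.706, -0.034]
wrist_force: [-0.3, -0.1, -0.1]
opening: 0.001
```

step_arm(
  xyz=[
    [0,0,-0.3],
    [0,0,-0.3],
  ],
  spin=[0,0],
  fingers=[0,0],
)

```text
time_s: 6.1
eef_pos: [0.583, -0.0921, 0.0446]
eef_rot: [0.706, 0.034, 0.706, -0.034]
wrist_force: [-0.4, 0.4, -0.3]
opening: -0.001
```

step_arm(
  xyz=[
    [0,0,-0.3],
    [0,0,-0.3],
  ],
  spin=[0,0],
  fingers=[0,0],
)

```text
time_s: 6.3
eef_pos: [0.5829, -0.092, 0.0443]
eef_rot: [0.706, 0.034, 0.706, -0.034]
wrist_force: [0.2, -0.2, 0.1]
opening: 0.002
```

step_arm(
  xyz=[
    [0,0,-0.3],
    [0,0,-0.3],
  ],
  spin=[0,0],
  fingers=[0,0],
)

```text
time_s: 6.5
eef_pos: [0.583, -0.0921, 0.0441]
eef_rot: [0.706, 0.034, 0.706, -0.034]
wrist_force: [-0.0, 0.3, 1.3]
opening: 0.001
```

step_arm(
  xyz=[
    [0,0,0],
  ],
  spin=[0],
  fingers=[0],
)

```text
time_s: 6.6
eef_pos: [0.583, -0.092, 0.0441]
eef_rot: [0.706, 0.034, 0.706, -0.034]
wrist_force: [0.1, 0.9, 0.8]
opening: 0.002
```

step_arm(
  xyz=[
    [0,0,0],
  ],
  spin=[0],
  fingers=[0],
)

```text
time_s: 6.7
eef_pos: [0.583, -0.0921, 0.0441]
eef_rot: [0.706, 0.034, 0.706, -0.034]
wrist_force: [-0.9, -0.1, 1.7]
opening: 0.0
```

Fz holds at about 1.3 N with the nominal tip height at 33.1 mm, so this is the lid plane and lid 1 is shut. I'll raise 0.4 mm and sweep on over lids 2 to 4.

step_arm(
  xyz=[
    [0,0,0.4],
    [0.3,3,0.4],
    [0.7,7,0.4],
    [1.1,11,0.4],
    [1.5,15,0.4],
    [1.8,19,0.4],
    [2.2,23,0.4],
    [2.6,27,0.4],
    [3,31,0.4],
    [3.4,35,0.4],
  ],
  spin=[0,0,0,0,0,0,0,0,0,0],
  fingers=[0,0,0,0,0,0,0,0,0,0],
)

```text
time_s: 7.7
eef_pos: [0.5863, -0.0566, 0.0443]
eef_rot: [0.706, 0.034, 0.706, -0.034]
wrist_force: [0.3, 0.3, -0.6]
opening: -0.001
```

step_arm(
  xyz=[
    [0.4,4,0],
    [0.8,8,0],
    [1,10,0],
    [1,10,0],
  ],
  spin=[0,0,0,0],
  fingers=[0,0,0,0],
)

```text
time_s: 8.1
eef_pos: [0.5873, -0.0467, 0.0444]
eef_rot: [0.706, 0.034, 0.706, -0.034]
wrist_force: [-0.5, -0.4, -0.4]
opening: 0.002
```

```bash
python3 s.py pics/side4.png
```

```text
time_s 8.15
eef_pos [ 0.58736599 -0.04690367  0.04438711]
wrist_force [ 0.24672327 -0.45230311 -0.51454223]
```

View pics/side4.png

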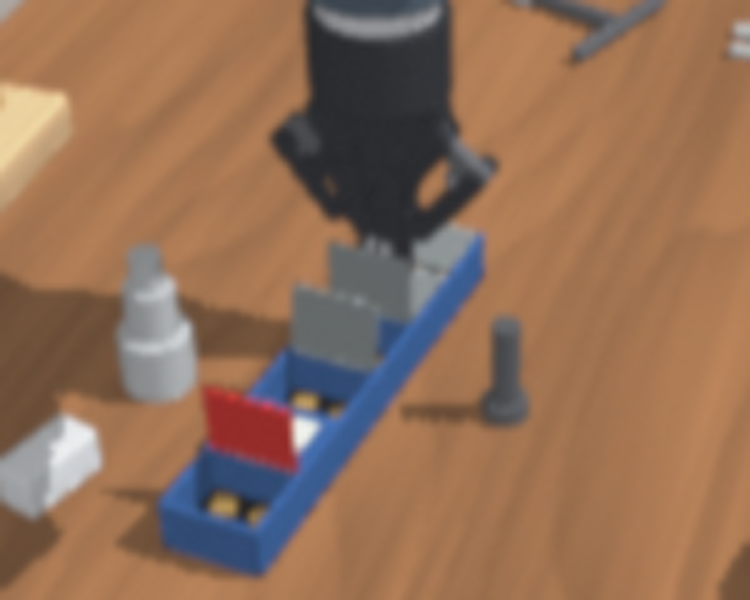

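Lids 1 and 2 are flat and the case has not moved. I'll continue over lids 3 and 4.

step_arm(
  xyz=[
    [0.4,4,0],
    [0.8,8,0],
    [1.2,12,0],
    [1.6,16,0],
    [1.9,20,0],
    [2.3,24,0],
    [2.7,28,0],
    [3.1,32,0],
    [3.5,36,0],
    [3.9,40,0],
  ],
  spin=[0,0,0,0,0,0,0,0,0,0],
  fingers=[0,0,0,0,0,0,0,0,0,0],
)

```text
time_s: 9.15
eef_pos: [0.5913, -0.0067, 0.0444]
eef_rot: [0.706, 0.034, 0.706, -0.034]
wrist_force: [-0.7, 0.2, -0.4]
opening: 0.002
```

step_arm(
  xyz=[
    [0.4,4,0],
    [0.8,8,0],
    [1.2,12,0],
    [1.6,16,0],
    [1.9,20,0],
    [2.3,24,0],
    [2.7,28,0],
    [3.1,32,0],
    [3.5,36,0],
    [3.9,40,0],
  ],
  spin=[0,0,0,0,0,0,0,0,0,0],
  fingers=[0,0,0,0,0,0,0,0,0,0],
)

```text
time_s: 10.15
eef_pos: [0.5951, 0.0334, 0.0443]
eef_rot: [0.706, 0.034, 0.706, -0.034]
wrist_force: [0.1, -1.0, -0.4]
opening: 0.001
```

step_arm(
  xyz=[
    [0.4,4,0],
    [0.8,8,0],
    [1.2,12,0],
    [1.6,16,0],
    [1.9,19,0],
    [1.9,20,0],
    [1.9,20,0],
  ],
  spin=[0,0,0,0,0,0,0],
  fingers=[0,0,0,0,0,0,0],
)

```text
time_s: 10.85
eef_pos: [0.597, 0.0531, 0.0443]
eef_rot: [0.706, 0.034, 0.706, -0.034]
wrist_force: [-0.0, -0.3, 0.6]
opening: -0.003
```

```bash
python3 s.py pics/side5.png
```

```text
time_s 10.9
eef_pos [0.59702436 0.05298698 0.04437011]
wrist_force [-0.3795416   0.7695928  -0.17381688]
```

View pics/side5.png

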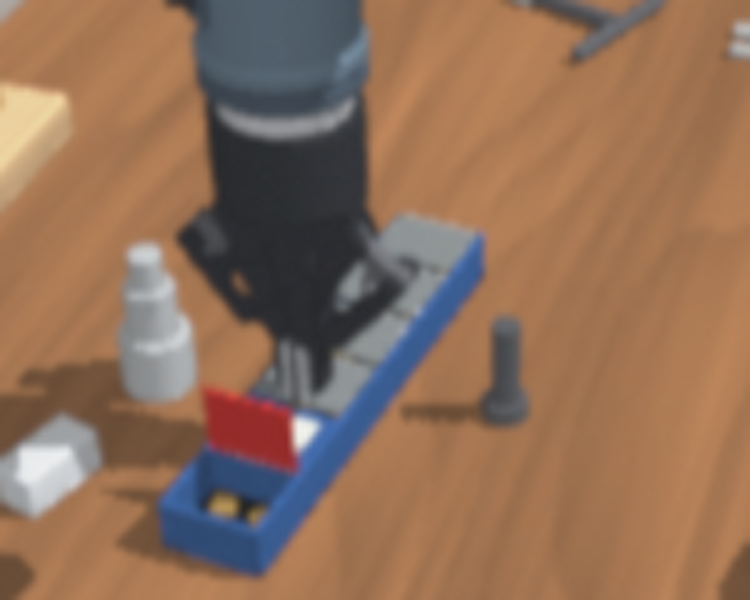

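All four grey lids are flat and the red lid is still standing. I'll lift straight up, then back away to look.

step_arm(
  xyz=[
    [0,0,10],
    [0,0,30],
    [0,0,60],
    [0,0,100],
    [-5,-45,140],
    [-10,-90,170],
    [-20,-135,180],
    [-25,-180,180],
    [-30,-220,180],
    [-30,-220,180],
  ],
  spin=[0,0,0,0,0,0,0,0,0,0],
  fingers=[0,0,0,0,0,0,0,0,0,0],
)

```text
time_s: 11.9
eef_pos: [0.5663, -0.1729, 0.2258]
eef_rot: [0.707, 0.035, 0.706, -0.037]
wrist_force: [-0.5, 1.0, 0.4]
opening: -0.0
```

step_arm(
  xyz=[
    [0,-40,0],
    [0,-80,0],
    [0,-110,0],
    [0,-110,0],
    [0,-110,0],
  ],
  spin=[0,0,0,0,0],
  fingers=[0,0,0,0,0],
)

```text
time_s: 12.4
eef_pos: [0.5669, -0.2769, 0.2245]
eef_rot: [0.706, 0.035, 0.706, -0.034]
wrist_force: [-0.4, 0.3, -0.0]
opening: 0.002
```

```bash
python3 s.py pics/side6.png
python3 - <<'E'
from h import *
import cv2
b=eyes.camera("top")
cv2.imwrite("pics/top6.png",cv2.resize(b[110:220,250:390,::-1],None,fx=5.6,fy=5.4,interpolation=cv2.INTER_CUBIC))
E
```

```text
time_s 12.45
eef_pos [ 0.56702424 -0.27607932  0.22448441]
wrist_force [0.97589213 0.47151655 0.72221204]
```

View pics/side6.png

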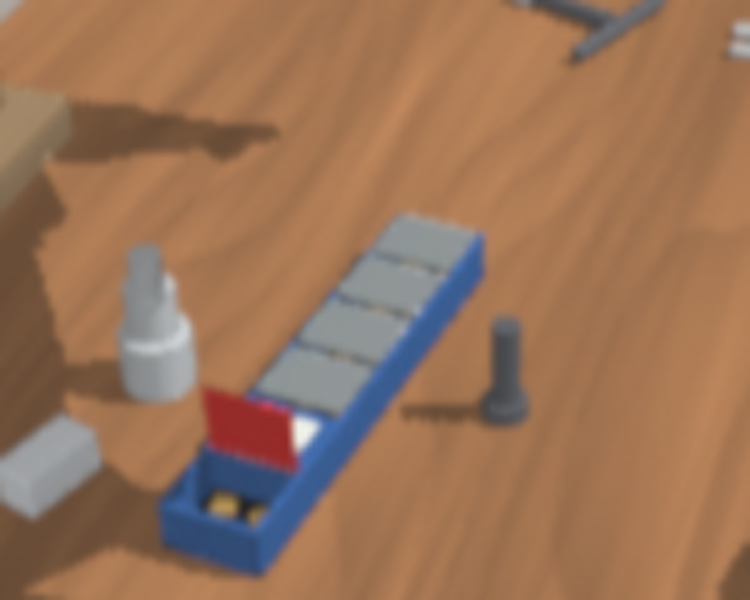

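View pics/top6.png

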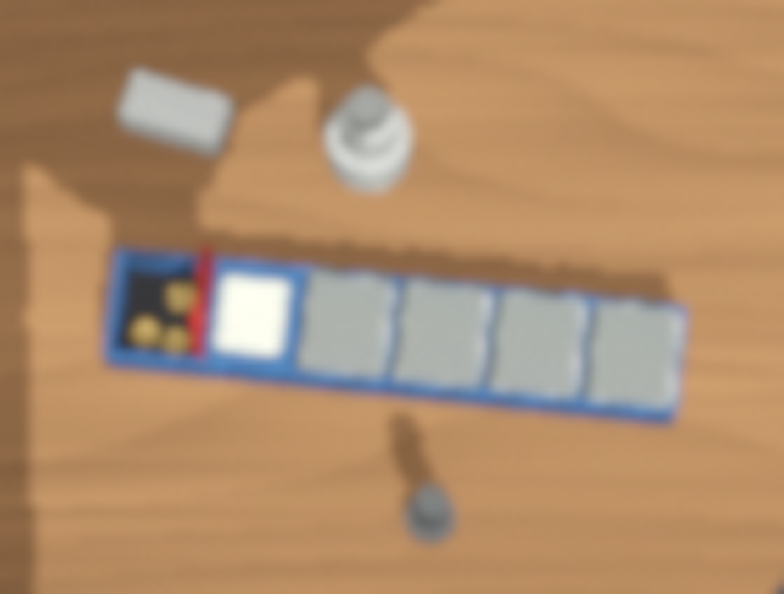

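All four grey lids lie flat. The case corners, red lid, shaft, block and bolt are at the same pixels as in the first pictures, so I'm handing in.

```bash
python3 -c "
from bench import hand_in; print(hand_in())"
```

```text
the job is handed in; nothing more can be done
None
```

All four grey lids are pushed over and lie flat, and the red lid is still standing open. The job is handed in; it finished at about 12.5 s of the 38 s limit.

- **Sweep:** I swept with the fingers shut, from behind lid 1 towards the red lid, in one direction. The fingertips stopped at about x = 48 mm in the case frame, roughly 44 mm short of the red hinge.
- **Height and force:** For lid 1 the tips started 4 mm above the lid plane. I then lowered them until they just touched the lid, at about 1.3 N. Lids 2 to 4 were swept about 0.3 mm above that plane, which leaves them within about 0.01 rad of shut. Wrist force readings after each move were under 2 N.
- **Last checks:** In the final top and side pictures all four grey lids are flat. The case, red lid, shaft, block and bolt are where they were in the first pictures. I did not check the oil bottle, key, brush and wrench as closely, but the arm kept well away from the bottle and passed about 0.2 m above the bench elsewhere. No check failed.
- **Limits of the checks:** The pictures show only about 2 mm per pixel. That the lids are fully shut therefore rests on the touch on lid 1 and the sweep height for lids 2 to 4, not on a direct angle reading. Some position readings taken while the arm was still settling differed by 2–3 mm; at rest they were steady.

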